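Set the preset thumbwheel of the batch counter

ROBOT

A 6-joint arm with a two-finger parallel gripper is mounted at the origin on the work surface; the furniture and walls round the work are solid. World frame = base frame: x ahead of the robot, y to its left, z up, the work surface at z = 0. Lengths are in m, angles in rad, forces in N, time in s.
With the tool pointing down it reaches from about 0.375 to 0.75 m from the base axis. Payload 9 kg.
Tool frame: the origin (TCP) lies between the finger pads; the fingertips stand 22 mm ahead of it and the grasp point (between the pads) lies 3 mm ahead of it; z points along the fingers, y is the line along which they close (so a half turn about z gives the same grasp; the last joint's range is limited). The gripper opens to 85 mm and grips with 20 to 120 N. Pads are 22 mm wide; open, the fingers measure 114 mm over their backs; the gripper's body (76 mm by 85 mm) begins 54 mm behind the grasp point. The pads swing forward as they close: fully open they stand 13 mm farther back than shut.
Start: joints at [-1.344, 0.104, 0.097, 1.564, 0, 1.353], TCP at [0.258, -0.542, 0.253] pointing down, gripper open.
Joint ranges: [-2.99, 2.99], [-0.84, 1.86], [-1.1, 1.16], [-1.84, 2.11], [-1.51, 1.56], [-3.14, 3.14]. Speed limits (rad/s): [2.22, 2.22, 2.57, 3.14, 3.14, 3.14].

INTERFACE

Orientations are given as a unit quaternion [x, y, z, w].
In Python, from rig import robot gives the robot as it stands.
- The arm moves only by the tool step_hand, called after ">>>" as name(argument=value, ...) on one line, values as JSON. Schema: {"type":"object","properties":{"steps":{"type":"array","items":{"type":"array","items":{"type":"number"},"minItems":6,"maxItems":6},"minItems":1,"maxItems":20},"aperture":{"type":"number"},"force":{"type":"number"},"only":{"type":"string"},"quiet":{"type":"boolean"},"lines":{"type":"string"}},"required":["steps"],"additionalProperties":false}. steps is a list of rows, 1 to 20 of them, each of 6 numbers: dx, dy, dz in fractions of the full range, 1 being 0.6 m, then a rotation vector rx, ry, rz in normalised numbers (1 is pi rad); each row is the pose to reach, as a shift and turn from the pose commanded when the call began, along the tool's axes at that moment; what a row does not reach only later rows make up. A row lasts 1/12 s, in which the tool goes at most 0.0417 m and 0.125 rad, less where a joint would pass 70% of its speed; a pose out of reach is approached as far as the arm can. aperture is the finger opening in m, set as the call begins (left out keeps the last). The fingers move at their own pace and stop on an object; force is the grip in N (left out, the last holds). Time passes only in rows, so rows that do not move let the fingers close. The tool returns the time, the measured TCP pose, the force, the opening and the grip force at its end. only (a regular expression) keeps the lines of the reply that match it, lines (a string "A,B") keeps lines A to B, and quiet returns only ok. Shift and turn numbers lie between -1 and 1, and a call with a number outside is refused. Input that does not fit is refused with a message, and nothing moves.
- robot.observe(): the state, without advancing time (a new reading comes with each control period).
- robot.read_camera(name): name is "scene" or "top" or "wrist"; returns the picture (384x512x3 uint8, red, green, blue); there is no depth.
- robot.camera_model(name): a dict with "vertical_fov" (degrees; the focal length in pixels is half the picture's height over the tangent of half this angle, whatever the lens; pixels are square), "cx", "cy" (the principal point, pixels), "rvec" (rotation vector, rad) and "tvec" (3), from world to camera coordinates, as OpenCV has them. Camera axes: x right, y down, z forward; pixel columns grow to the right and rows downward; lengths in m; the calibration is good to about 2 mm. A picture is of the moment at which its call begins: read the wrist's pose just before it. camera_model takes no time and is no camera call; for the wrist camera it gives the pose at the moment of the call.
- robot.hand_in(): hands the job in; it is judged then, once.
The state is a dict: "t": time; "joints": joint angles; "qd": joint speeds; "effort": joint torques, N m; "eef_pos": TCP position; "tcp_rot": TCP orientation; "contact_force": force on the tool from outside, world axes, zero at the start; "torque": the same for the moment, N m; "opening": finger opening in m; "grip_force": force on a finger pad.
Only numpy, scipy, OpenCV 4.12 (cv2) and the standard library are available. Lean on these libraries where they do the work, as an engineer would, in place of code of your own. Each camera call takes 0.05 s, during which the arm holds its last target. There are 200 camera calls.

TASK

Set the batch counter on the bench for the next run of parts: with a fingertip, flick the exposed top edge of its toothed thumbwheel to the right (towards the pointer and the green button), click by click, until the orange tooth has clicked into place at the yellow pointer, and do not let it run past. Then press the green button all the way down to store the setting and take the hand away. Touch and press only: leave the counter standing where it is, lift nothing, and leave the tape measure, the screw box and the marker alone.

Things in the scene. Friction and masses are not known exactly. Their poses are not given: they have to be found in the camera images.
- counter: Batch counter, a loose grey instrument of about 2 kg, 70 x 200 x 60 mm (its x, y, z), on rubber feet; its flat top is 60 mm above the bench. Origin: centre of its underside. x points away from the robot (within 0.35 rad), y along its length to the robot's left. The thumbwheel stands out of a slot in its left half, the green button is on the right half, the yellow pointer between them.
- wheel_axis (a point): Centre of the thumbwheel, on its axis, which runs along the counter's x; 0, +30, +55 mm in the counter's frame. The wheel is a white disc of radius 31 mm, 16 mm thick, with eight round teeth (10 mm thick bars parallel to the axis, centres at radius 35 mm, 45 degrees apart; 80 mm across the teeth). Seven are black, one is orange with an orange stripe on the disc.
- push_tooth (a point): Centre of the place, fixed to the counter, where a tooth always rests before a flick: 25 degrees left of the wheel's top, 15 mm left of the axis and 32 mm above it; others rest 20 and 65 degrees right of the top. To flick: lower a closed fingertip to its left, tip at this height, and push right (3 to 5 N). About 15 mm on, the tooth is over the hump; lift the finger and the wheel snaps on.
- wheel (a joint): Turn of the thumbwheel in rad, positive clockwise as the robot sees it (top moves right, to the counter's -y). 0: the orange tooth stands at the pointer, as wanted. A click is 0.785 rad; a spring detent pulls the wheel to whole clicks, the hump is halfway. It starts 1, 2 or 3 clicks before 0 (-0.785, -1.571 or -2.356), has no stop at 0 and can be pushed past.
- pointer_tip (a point): Tip of the small yellow pointer on top of the counter, right of the wheel, pointing left at the tooth place that is 65 degrees past the top of the wheel; 0, -13, +67.5 mm in the counter's frame. The pointer's highest point is 74 mm above the bench.
- set_button_top (a point): Centre of the top face of the green push button, 30 mm in diameter, in a black ring 46 mm across; at rest 0, -62, +82 mm in the counter's frame. It is pressed straight down.
- set_button (a joint): Travel of the green button in m: 0 up, 0.006 fully down. It is sprung: 1.2 N to start, 4 N fully down, and comes up when released. The press counts beyond 0.0045.
- tape_measure: Yellow tape measure standing on its edge, 36 x 82 x 67 mm, left of the counter. Origin: centre of its underside. A bystander.
- screw_box: Small card box of screws, 60 x 80 x 52 mm, right of the counter. Origin: centre of its underside. A bystander.
- marker: A bystander. Black and white marker lying on the bench between the robot and the counter, 21 x 138 x 18 mm, long along its y. Origin: centre of its underside. A bystander.

How it is judged:
By the outcome, as a careful person would: the job done as asked, in the order asked, and still so for the second after the job is handed in, with the robot touching nothing.
It also fails if it takes over 42 s, if anything falls off the work surface, if the arm or the gripper's body presses on something with over 40 N, if the wrist force passes 120 N, or if a joint passes its speed limit or range.

## Working session

There is one attempt and no reset: what is moved stays moved. The work goes in short steps, Python scripts to look and compute and a tool call to move; the robot and the scene stay as the last step left them, time stands still between calls to the robot, and variables do not carry over. Pictures are saved under pics/ and viewed, at most 10 in all, crops included, and the job is handed in when it is done.

```bash
ls; mkdir -p pics
```

Run:
```python
from rig import robot
import cv2
for n in("scene","top"):
    cv2.imwrite(f"pics/{n}0.png",cv2.resize(robot.read_camera(n)[:,:,::-1],(800,600),interpolation=cv2.INTER_CUBIC)); print(n,robot.camera_model(n))
s=robot.observe(); print(s)
```

```text
pics
rig.py
scene {'vertical_fov': 53.61219777447622, 'cx': 256.6600022578699, 'cy': 190.68840806938903, 'rvec': array([ 1.9331243 , -0.86201858,  0.49457063]), 'tvec': array([-0.29922336,  0.26361667,  0.64292794])}
top {'vertical_fov': 53.5040916031694, 'cx': 256.40058965848715, 'cy': 189.39963574674803, 'rvec': array([ 2.21100429, -2.20923726,  0.09729552]), 'tvec': array([0.00839833, 0.471883  , 0.90712376])}
{'t': 0.1, 'joints': array([-1.34370845e+00,  1.04645631e-01,  9.65502335e-02,  1.56390312e+00,
       -1.35946535e-05,  1.35311326e+00]), 'qd': array([ 0.00016844, -0.00212234,  0.00320678,  0.00088847, -0.00230558,
       -0.00106865]), 'effort': array([ 6.63839703e-03, -5.58208823e+01,  5.04719388e+01,  1.31447983e-02,
       -2.42313454e-04,  5.77218913e-06]), 'eef_pos': array([ 0.25810177, -0.54134548,  0.25259829]), 'tcp_rot': array([ 9.75373915e-01,  2.20556941e-01, -9.62383406e-06, -6.01056338e-04]), 'contact_force': array([-0.37967933,  0.09375595,  0.03392518]), 'torque': array([0.01585768, 0.00276051, 0.03790216]), 'grip_force': 0.0, 'opening': 0.0850452559387988}
```

View pics/scene0.png

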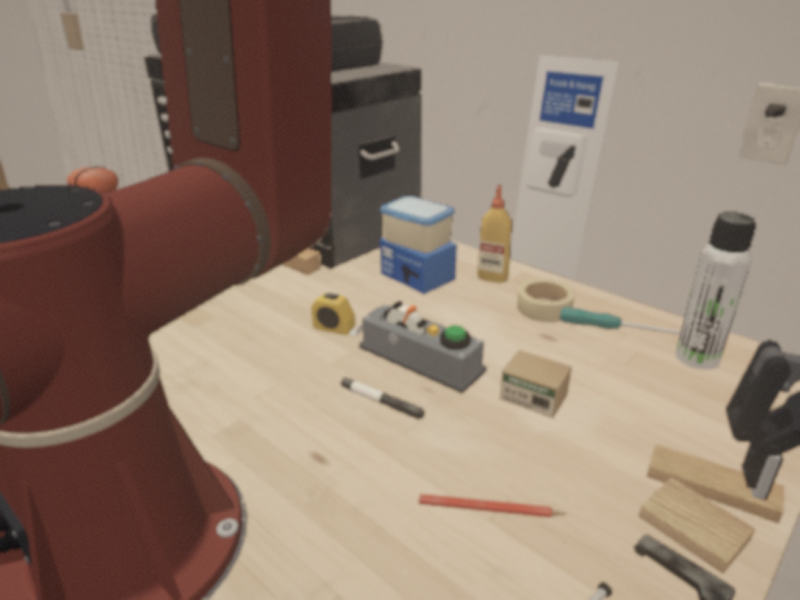

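View pics/top0.png

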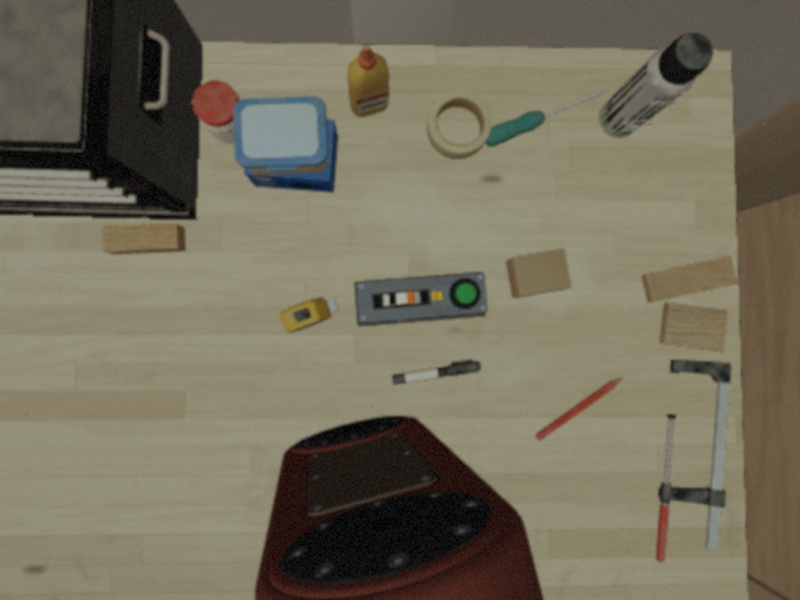

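The scene view shows the counter, with the button at about (455,334) and the orange tooth near the top of the wheel at about (408,312). In the top view the counter's corners are about (356,283), (484,272), (487,315) and (358,326), the button is at (464,292), and orange is at about (411,297). Next I'll compute the pose and take zoomed crops.

Create h.py:
```python
import numpy as np,cv2
from rig import robot
from scipy.spatial.transform import Rotation as R
def cam(n):
    m=robot.camera_model(n); f=192/np.tan(np.radians(m["vertical_fov"]/2))
    K=np.array([[f,0,m["cx"]],[0,f,m["cy"]],[0,0,1]]); return K,R.from_rotvec(m["rvec"]).as_matrix(),np.array(m["tvec"])
def ray(c,p):
    K,r,t=c; return -r.T@t, r.T@np.linalg.solve(K,[p[0],p[1],1])
def atz(c,p,z):
    o,d=ray(c,p); return o+d*(z-o[2])/d[2]
def tri(c1,p1,c2,p2):
    (o1,d1),(o2,d2)=ray(c1,p1),ray(c2,p2)
    s=np.linalg.lstsq(np.c_[d1,-d2],o2-o1,rcond=None)[0]; a,b=o1+s[0]*d1,o2+s[1]*d2
    return (a+b)/2,np.linalg.norm(a-b)
def proj(c,X):
    K,r,t=c; q=K@(r@np.asarray(X)+t); return q[:2]/q[2]
```

Run:
```python
from h import *
np.set_printoptions(precision=4,suppress=True)
T,S=cam("top"),cam("scene")
it=np.mean([robot.read_camera("top").astype(float) for _ in range(4)],0); isc=np.mean([robot.read_camera("scene").astype(float) for _ in range(4)],0)
def cen(im,mask,x0,x1,y0,y1):
    m=np.zeros(mask.shape,bool); m[y0:y1,x0:x1]=mask[y0:y1,x0:x1]; ys,xs=np.nonzero(m); return np.array([xs.mean(),ys.mean()]),m.sum()
g=lambda i:(i[...,1]>1.4*i[...,0])&(i[...,1]>1.2*i[...,2])&(i[...,1]>60)
bt,n1=cen(it,g(it),285,312,172,205); bs,n2=cen(isc,g(isc),275,310,200,230); print(bt,n1,bs,n2)
print("button",*tri(T,bt,S,bs),"at z.082",atz(T,bt,.082))
cr=[((np.array(p)+.5)/1.5625-.5) for p in[(356,283),(484,272),(487,315),(358,326)]]
for p in cr: print(atz(T,p,.06))
a=cv2.resize(it[165:215,220:320].astype(np.uint8)[:,:,::-1],(800,400),interpolation=cv2.INTER_CUBIC)
b=cv2.resize(isc[190:250,225:315].astype(np.uint8)[:,:,::-1],(300,200),interpolation=cv2.INTER_CUBIC)
c=np.zeros((600,800,3),np.uint8); c[:400]=a; c[400:,:300]=b; cv2.imwrite("pics/z.png",c)
```

```text
[297.6133 187.2   ] 150 [290.8621 212.9885] 87
button [ 0.473  -0.0815  0.0761] 0.0016690433118280103 at z.082 [ 0.4732 -0.0813  0.082 ]
[0.4886 0.0761 0.06  ]
[ 0.5053 -0.1123  0.06  ]
[ 0.4419 -0.1163  0.06  ]
[0.4257 0.073  0.06  ]
```

View pics/z.png

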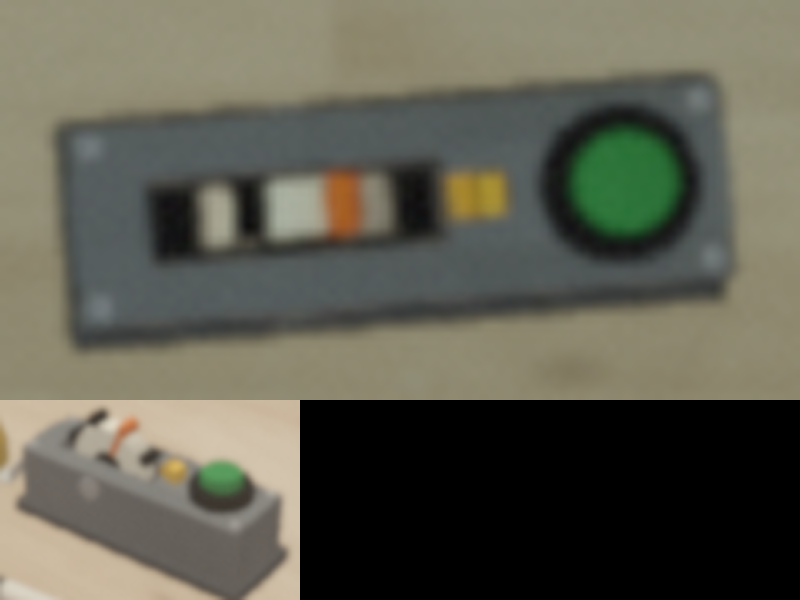

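The zoomed crop shows the orange tooth at (342,205), black teeth at (250,210) and (415,198), and the pointer at (475,195). So orange sits 20° right of the top, one click short. I'll fit the counter pose to these features to check that.

Run:
```python
from h import *
from scipy.optimize import least_squares
np.set_printoptions(precision=4,suppress=True)
T,S=cam("top"),cam("scene")
f=lambda u,v:np.array([220+(u+.5)/8-.5,165+(v+.5)/8-.5])
L=[(.035,.1,.06),(.035,-.1,.06),(0,-.062,.082)]; P=[f(58,125),f(716,76),f(625,181)]
L+=[(0,.030+.035*np.sin(np.radians(25)),.055+.035*np.cos(np.radians(25))+.004)];P+=[f(250,208)]
def W(q,l): c,s=np.cos(q[2]),np.sin(q[2]); return np.array([q[0]+c*l[0]-s*l[1],q[1]+s*l[0]+c*l[1],l[2]])
r=least_squares(lambda q:np.concatenate([proj(T,W(q,l))-p for l,p in zip(L,P)]),[.46,-.02,.0]);q=r.x
print(q,r.fun)
inv=lambda p:(p-220+.5)*8-.5
for a in(-25,20,65):
    a=np.radians(a);p=proj(T,W(q,(0,.03-.039*np.sin(a),.055+.039*np.cos(a))));print("tooth",(p-[220,165]+.5)*8-.5)
for n,l in dict(push=(0,.045,.087),axis=(0,.03,.055),ptr=(0,-.013,.0675),btn=(0,-.062,.082)).items():print(n,W(q,l),(proj(T,W(q,l))-[220,165]+.5)*8-.5,"scene",proj(S,W(q,l)))
np.save("q.npy",q)
# goal above push tooth: tool y along counter x (fingers closing along x)? report current tool axes
s=robot.observe();M=R.from_quat(s["tcp_rot"]).as_matrix();print(M);print(s["t"])
```

```text
[ 0.4657 -0.0199  0.0814] [-1.9831 -0.9491  2.3891 -1.627   0.1009  1.1084 -0.4508  1.348 ]
tooth [240.2657 219.3371]
tooth [348.0459 210.4962]
tooth [421.8406 207.8893]
push [0.462 0.025 0.087] [245.4038 219.4834] scene [253.3967 195.1922]
axis [0.4633 0.01   0.055 ] [295.3909 220.5972] scene [258.457  208.4973]
ptr [ 0.4668 -0.0328  0.0675] [447.5626 206.4631] scene [272.9918 209.7345]
btn [ 0.4707 -0.0817  0.082 ] [625.8076 189.8672] scene [290.7629 211.1507]
[[ 0.9027  0.4303  0.    ]
 [ 0.4303 -0.9027 -0.0001]
 [-0.      0.0001 -1.    ]]
0.5
```

Run:
```python
from h import *
from scipy.optimize import least_squares
np.set_printoptions(precision=4,suppress=True)
T,S=cam("top"),cam("scene")
f=lambda u,v:np.array([220+(u+.5)/8-.5,165+(v+.5)/8-.5])
a=np.radians([-25,20])
L=[(.032,.0945,.06),(.032,-.0945,.06),(0,-.062,.082)]; P=[f(58,125),f(716,76),f(625,181)]
L+=[(0,.030-.039*np.sin(x),.055+.039*np.cos(x)) for x in a];P+=[f(250,208),f(342,205)]
L+=[(0,-.013,.0675)];P+=[f(446,197)]
def W(q,l): c,s=np.cos(q[2]),np.sin(q[2]); return np.array([q[0]+c*l[0]-s*l[1],q[1]+s*l[0]+c*l[1],l[2]])
r=least_squares(lambda q:np.concatenate([proj(T,W(q,l))-p for l,p in zip(L,P)]),[.46,-.02,.0],loss="soft_l1");q=r.x
print(q,r.fun.reshape(-1,2)*8)
np.save("q.npy",q)
for n,l in dict(start=(0,.068,.12),push=(0,.045,.087),btn=(0,-.062,.082)).items():print(n,W(q,l))
s=robot.observe();M=R.from_quat(s["tcp_rot"]).as_matrix();p=s["eef_pos"]
# option: tool y along counter x (fingers close along counter x)
for nm,yaw in(("closing along cx",q[2]+np.pi/2),("closing along cy",q[2])):
  for k in(0,np.pi):
    y=yaw+k; # tool x = (cos(y),sin(y)), tool z=-z
    tx=np.array([np.cos(y),np.sin(y),0]);G=np.c_[tx,np.cross([0,0,-1],tx),[0,0,-1]]
    print(nm,"rotvec",R.from_matrix(M.T@G).as_rotvec())
g=W(q,(0,.072,.0));print("shift to z .16 TCP",M.T@(np.array([g[0],g[1],.16])-p))
```

```text
[ 0.4674 -0.0195  0.0814] [[  2.9585  -4.7392]
 [ -0.1191  -7.1735]
 [ -0.483    2.7002]
 [-11.0082   5.0546]
 [  4.7618  -0.7808]
 [  0.3069   3.375 ]]
start [0.4619 0.0482 0.12  ]
push [0.4638 0.0253 0.087 ]
btn [ 0.4725 -0.0813  0.082 ]
closing along cx rotvec [ 0.0001  0.0001 -1.2073]
closing along cx rotvec [ 0.0001 -0.0001  1.9342]
closing along cy rotvec [ 0.0001 -0.      0.3634]
closing along cy rotvec [ 0.      0.0002 -2.7781]
shift to z .16 TCP [ 0.4391 -0.4486  0.0933]
```

Units first: shifts go in shares of 0.6 m and turns go in shares of pi rad. So -0.449 m / 0.6 = -0.7483, 0.05 m / 0.6 = 0.0833, -1.207 rad / 3.1416 = -0.3842.

>>> step_hand(steps=[[0.7317, -0.7483, 0.0833, 0, 0, -0.3842], [0.7317, -0.7483, 0.0833, 0, 0, -0.3842], [0.7317, -0.7483, 0.0833, 0, 0, -0.3842], [0.7317, -0.7483, 0.0833, 0, 0, -0.3842], [0.7317, -0.7483, 0.0833, 0, 0, -0.3842], [0.7317, -0.7483, 0.0833, 0, 0, -0.3842], [0.7317, -0.7483, 0.0833, 0, 0, -0.3842], [0.7317, -0.7483, 0.0833, 0, 0, -0.3842], [0.7317, -0.7483, 0.0833, 0, 0, -0.3842], [0.7317, -0.7483, 0.0833, 0, 0, -0.3842], [0.7317, -0.7483, 0.0833, 0, 0, -0.3842], [0.7317, -0.7483, 0.0833, 0, 0, -0.3842], [0.7317, -0.7483, 0.0833, 0, 0, -0.3842], [0.7317, -0.7483, 0.0833, 0, 0, -0.3842], [0.7317, -0.7483, 0.0833, 0, 0, -0.3842], [0.7317, -0.7483, 0.0833, 0, 0, -0.3842], [0.7317, -0.7483, 0.0833, 0, 0, -0.3842], [0.7317, -0.7483, 0.0833, 0, 0, -0.3842], [0.7317, -0.7483, 0.0833, 0, 0, -0.3842], [0.7317, -0.7483, 0.0833, 0, 0, -0.3842]], aperture=0, force=20)

```text
t: 2.17
eef_pos: [0.4613, 0.0512, 0.2035]
tcp_rot: [0.679, 0.734, 0.0, 0.0]
contact_force: [0.1, 0.3, 0.5]
opening: 0.0001
grip_force: 0.0
```

Run:
```python
from h import *
np.set_printoptions(precision=4,suppress=True)
s=robot.observe();print(s["eef_pos"],R.from_quat(s["tcp_rot"]).as_matrix(),s["contact_force"])
C=cam("wrist");w=robot.read_camera("wrist")[:,:,::-1];q=np.load("q.npy")
def W(l): c,s=np.cos(q[2]),np.sin(q[2]); return np.array([q[0]+c*l[0]-s*l[1],q[1]+s*l[0]+c*l[1],l[2]])
for l in[(0,-.062,.082),(0,-.013,.0675),(0,.045,.087),(0,.018,.088)]:print(l,proj(C,W(l))*1.5625)
cv2.imwrite("pics/w1.png",cv2.resize(w,(800,600),interpolation=cv2.INTER_CUBIC))
```

```text
[0.4613 0.0512 0.2035] [[-0.0787  0.9969  0.0004]
 [ 0.9969  0.0787 -0.0003]
 [-0.0004  0.0004 -1.    ]] [0.0632 0.3239 0.5174]
(0, -0.062, 0.082) [403.0159 521.4972]
(0, -0.013, 0.0675) [402.8483 434.9761]
(0, 0.045, 0.087) [402.6224 357.6925]
(0, 0.018, 0.088) [402.7315 405.5959]
```

View pics/w1.png

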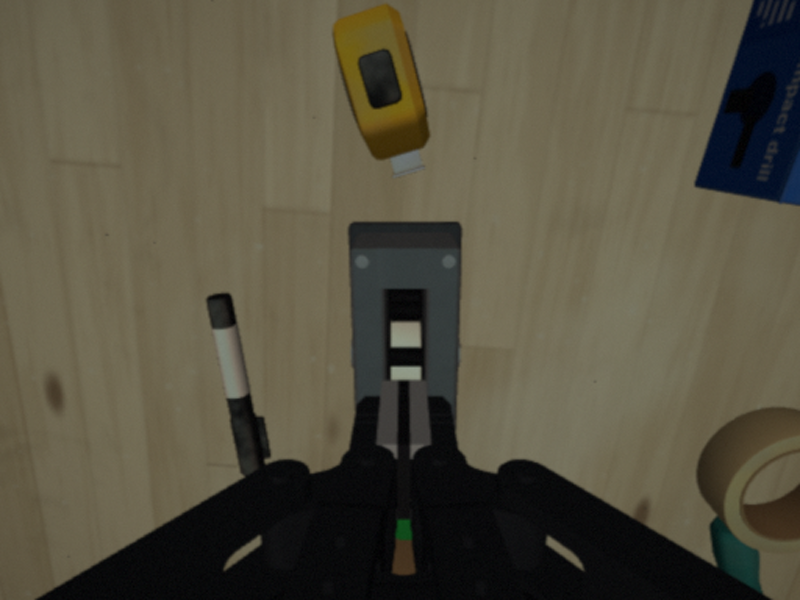

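The wrist view shows the push tooth at (404,357) against a predicted (403,358), and the fingertips at (404,380). The pose holds, so I'll descend to the left of the tooth.

In the tool's units: 0.0935 m / 0.6 = 0.1558, 0.09 m / 0.6 = 0.15.

>>> step_hand(steps=[[0, 0, 0.05, 0, 0, 0], [0, 0, 0.1, 0, 0, 0], [0, 0, 0.1333, 0, 0, 0], [0, 0, 0.15, 0, 0, 0], [0, 0, 0.1558, 0, 0, 0], [0, 0, 0.1558, 0, 0, 0], [-0.0067, 0, 0.1558, 0, 0, 0], [-0.0133, 0, 0.1558, 0, 0, 0], [-0.0133, 0, 0.1558, 0, 0, 0]])

```text
t: 2.97
eef_pos: [0.4629, 0.0437, 0.1111]
tcp_rot: [0.678, 0.735, 0.0, 0.001]
contact_force: [0.7, -0.1, 0.7]
opening: 0.0
grip_force: 0.0
```

>>> step_hand(steps=[[-0.0033, 0, 0, 0, 0, 0], [-0.0067, 0, 0, 0, 0, 0], [-0.0067, 0, 0, 0, 0, 0]])

```text
t: 3.22
eef_pos: [0.4625, 0.0402, 0.1101]
tcp_rot: [0.678, 0.735, 0.0, 0.0]
contact_force: [-0.3, -0.2, -0.1]
opening: 0.0002
grip_force: 0.0
```

In the tool's units: -0.002 m / 0.6 = -0.0033.

>>> step_hand(steps=[[-0.0033, 0, 0, 0, 0, 0], [-0.0033, 0, 0, 0, 0, 0], [-0.0033, 0, 0, 0, 0, 0]])

```text
t: 3.47
eef_pos: [0.4625, 0.0388, 0.11]
tcp_rot: [0.678, 0.735, 0.0, -0.0]
contact_force: [-0.5, 2.6, 2.7]
opening: 0.0002
grip_force: 1.7
```

>>> step_hand(steps=[[-0.0033, 0, 0, 0, 0, 0], [-0.0033, 0, 0, 0, 0, 0], [-0.0033, 0, 0, 0, 0, 0]])

```text
t: 3.72
eef_pos: [0.4627, 0.0373, 0.1105]
tcp_rot: [0.678, 0.735, 0.001, -0.0]
contact_force: [-2.3, 5.0, 7.4]
opening: -0.0
grip_force: 4.9
```

>>> step_hand(steps=[[-0.0033, 0, 0, 0, 0, 0], [-0.0033, 0, 0, 0, 0, 0], [-0.0033, 0, 0, 0, 0, 0]])

```text
t: 3.97
eef_pos: [0.463, 0.0354, 0.1111]
tcp_rot: [0.678, 0.735, 0.001, -0.0]
contact_force: [-4.6, 6.3, 12.8]
opening: -0.0007
grip_force: 7.5
```

The upward force shows the tip riding on the tooth's upper side, so I'll back off, go lower and retry.

In the tool's units: 0.012 m / 0.6 = 0.02, 0.004 m / 0.6 = 0.0067.

>>> step_hand(steps=[[0.0067, 0, 0, 0, 0, 0], [0.02, 0, 0, 0, 0, 0], [0.02, 0, 0.0067, 0, 0, 0], [0.02, 0, 0.0067, 0, 0, 0]])

```text
t: 4.3
eef_pos: [0.4613, 0.0469, 0.1048]
tcp_rot: [0.678, 0.735, -0.0, -0.0]
contact_force: [-1.6, -0.3, 0.1]
opening: 0.0006
grip_force: 0.0
```

Run:
```python
from h import *
im=np.mean([robot.read_camera("scene").astype(float) for _ in range(4)],0).astype(np.uint8)[175:235,225:305,::-1]
cv2.imwrite("pics/s2.png",cv2.resize(im,(800,600),interpolation=cv2.INTER_CUBIC))
```

>>> step_hand(steps=[[-0.005, 0, 0, 0, 0, 0], [-0.0083, 0, 0, 0, 0, 0], [-0.01, 0, 0, 0, 0, 0], [-0.01, 0, 0, 0, 0, 0]])

```text
t: 4.83
eef_pos: [0.4623, 0.0406, 0.1059]
tcp_rot: [0.678, 0.735, 0.0, -0.0]
contact_force: [0.0, 2.8, 1.1]
opening: -0.0001
grip_force: 1.4
```

>>> step_hand(steps=[[-0.0033, 0, 0, 0, 0, 0], [-0.0033, 0, 0, 0, 0, 0], [-0.0033, 0, 0, 0, 0, 0]])

```text
t: 5.08
eef_pos: [0.4626, 0.039, 0.1062]
tcp_rot: [0.678, 0.735, 0.001, -0.0]
contact_force: [-0.5, 4.7, 5.1]
opening: 0.0001
grip_force: 2.4
```

View pics/s2.png

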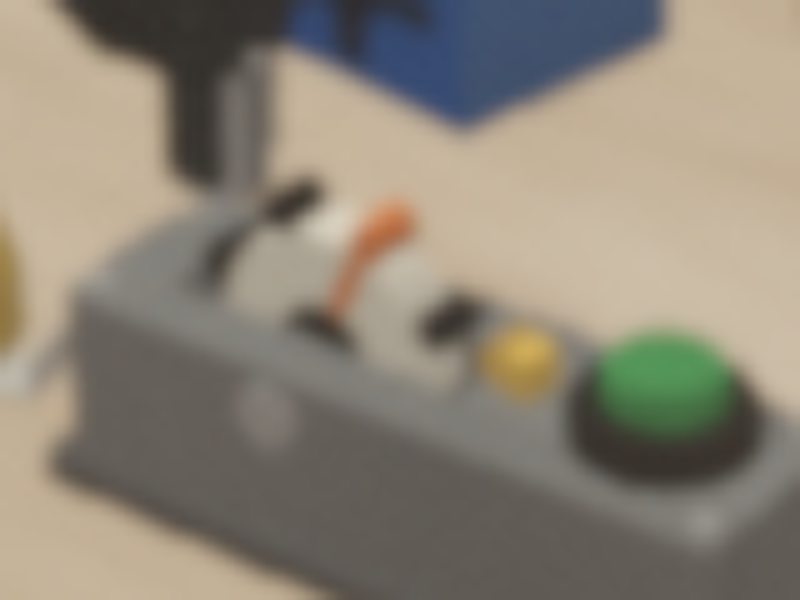

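In the tool's units: 0.006 m / 0.6 = 0.01, 0.004 m / 0.6 = 0.0067.

>>> step_hand(steps=[[0.0067, 0, 0, 0, 0, 0], [0.01, 0, 0.0033, 0, 0, 0], [0.01, 0, 0.005, 0, 0, 0], [0.01, 0, 0.005, 0, 0, 0], [0.0033, 0, 0.005, 0, 0, 0], [0, 0, 0.0042, 0, 0, 0], [0, 0, 0.0042, 0, 0, 0]])

```text
t: 5.67
eef_pos: [0.4624, 0.0387, 0.1036]
tcp_rot: [0.678, 0.735, 0.0, -0.0]
contact_force: [-2.1, 3.2, 2.8]
opening: -0.0001
grip_force: 2.2
```

>>> step_hand(steps=[[-0.0033, 0, -0.0013, 0, 0, 0], [-0.0033, 0, -0.0013, 0, 0, 0], [-0.0033, 0, -0.0013, 0, 0, 0]])

```text
t: 5.92
eef_pos: [0.4627, 0.0365, 0.1043]
tcp_rot: [0.678, 0.735, 0.0, 0.0]
contact_force: [-0.6, 3.1, 2.8]
opening: 0.0
grip_force: 1.6
```

>>> step_hand(steps=[[-0.0033, 0, -0.0012, 0, 0, 0], [-0.0033, 0, -0.0012, 0, 0, 0], [-0.0033, 0, -0.0012, 0, 0, 0]])

```text
t: 6.17
eef_pos: [0.4629, 0.0343, 0.1049]
tcp_rot: [0.678, 0.735, -0.0, 0.0]
contact_force: [-0.5, 1.3, 1.7]
opening: -0.0002
grip_force: 1.0
```

In the tool's units: -0.002 m / 0.6 = -0.0033, -0.0006 m / 0.6 = -0.001.

>>> step_hand(steps=[[-0.0033, 0, -0.001, 0, 0, 0], [-0.0033, 0, -0.001, 0, 0, 0], [-0.0033, 0, -0.001, 0, 0, 0]])

```text
t: 6.42
eef_pos: [0.4629, 0.0323, 0.1053]
tcp_rot: [0.678, 0.735, -0.0, 0.0]
contact_force: [0.7, 1.0, 0.3]
opening: -0.0002
grip_force: 0.4
```

>>> step_hand(steps=[[-0.0033, 0, -0.0007, 0, 0, 0], [-0.0033, 0, -0.0007, 0, 0, 0], [-0.0033, 0, -0.0007, 0, 0, 0]])

```text
t: 6.67
eef_pos: [0.463, 0.0303, 0.1057]
tcp_rot: [0.678, 0.735, -0.0, 0.0]
contact_force: [-0.3, 0.5, 0.2]
opening: -0.0
grip_force: 0.1
```

Run:
```python
from h import *
im=np.mean([robot.read_camera("scene").astype(float) for _ in range(4)],0).astype(np.uint8)[175:235,225:305,::-1]
cv2.imwrite("pics/s3.png",cv2.resize(im,(800,600),interpolation=cv2.INTER_CUBIC))
```

```text
(no output)
```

View pics/s3.png

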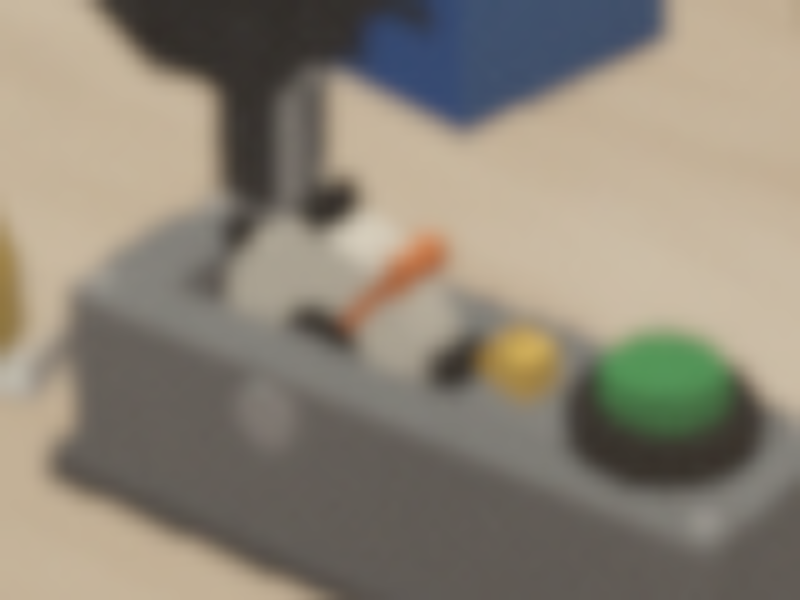

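The wheel has turned with orange now at (425,250), close to the hump. I'll push a few millimetres more.

In the tool's units: -0.003 m / 0.6 = -0.005, -0.002 m / 0.6 = -0.0033.

>>> step_hand(steps=[[-0.0033, 0, -0.0013, 0, 0, 0], [-0.005, 0, -0.0017, 0, 0, 0], [-0.005, 0, -0.0017, 0, 0, 0]])

```text
t: 7.12
eef_pos: [0.4633, 0.0274, 0.1068]
tcp_rot: [0.678, 0.735, -0.0, 0.0]
contact_force: [-0.4, 0.1, -1.1]
opening: 0.0001
grip_force: 0.0
```

>>> step_hand(steps=[[-0.0025, 0, -0.0007, 0, 0, 0], [-0.0025, 0, -0.0007, 0, 0, 0], [-0.0025, 0, -0.0007, 0, 0, 0]])

```text
t: 7.37
eef_pos: [0.4635, 0.0259, 0.1074]
tcp_rot: [0.678, 0.735, -0.0, 0.0]
contact_force: [-0.4, -1.3, 0.7]
opening: -0.0002
grip_force: 0.5
```

The force has changed sign, with the following tooth now pushing the finger right, so the wheel is over the hump. I'll lift.

In the tool's units: -0.07 m / 0.6 = -0.1167, -0.05 m / 0.6 = -0.0833.

>>> step_hand(steps=[[0, 0, -0.0333, 0, 0, 0], [0, 0, -0.0833, 0, 0, 0], [0, 0, -0.1167, 0, 0, 0], [0, 0, -0.1167, 0, 0, 0], [0, 0, -0.1167, 0, 0, 0], [0, 0, -0.1167, 0, 0, 0]])

```text
t: 7.87
eef_pos: [0.4632, 0.0262, 0.1765]
tcp_rot: [0.678, 0.735, -0.0, -0.0]
contact_force: [0.0, -0.0, 0.0]
opening: 0.0001
grip_force: 0.0
```

Run:
```python
from h import *
im=np.mean([robot.read_camera("scene").astype(float) for _ in range(4)],0).astype(np.uint8)[175:235,225:305,::-1]
it=np.mean([robot.read_camera("top").astype(float) for _ in range(4)],0).astype(np.uint8)[165:215,220:320,::-1]
c=np.zeros((600,800,3),np.uint8); c[:300,:400]=cv2.resize(im,(400,300),interpolation=cv2.INTER_CUBIC);c[300:,:600]=cv2.resize(it,(600,300),interpolation=cv2.INTER_CUBIC)
cv2.imwrite("pics/s4.png",c)
```

```text
(no output)
```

View pics/s4.png

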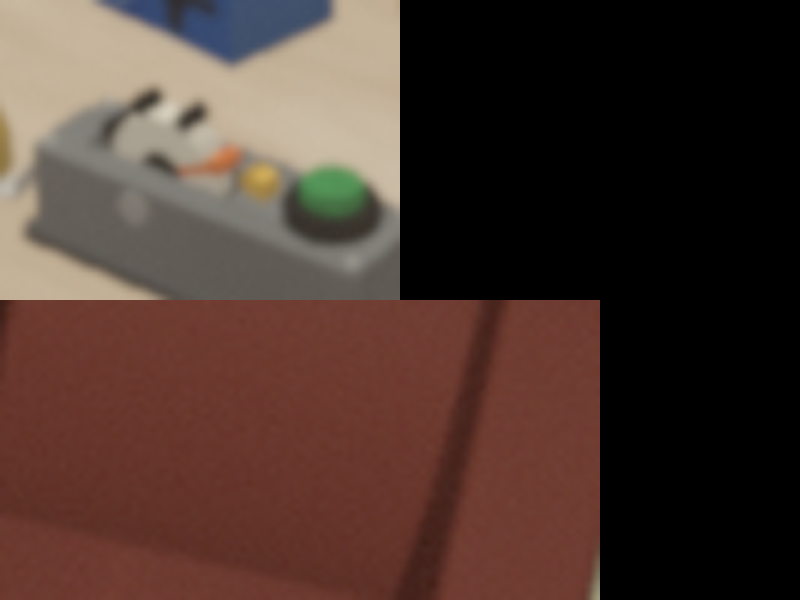

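Orange now stands at the pointer (225,160 against the pointer at 262,182), and the counter hasn't moved. Next is the button.

In the tool's units: -0.108 m / 0.6 = -0.18, -0.07 m / 0.6 = -0.1167.

>>> step_hand(steps=[[-0.05, 0, 0, 0, 0, 0], [-0.1167, 0.0017, 0, 0, 0, 0], [-0.1667, 0.0017, 0, 0, 0, 0], [-0.18, 0.0017, 0, 0, 0, 0], [-0.18, 0.0017, 0.05, 0, 0, 0], [-0.18, 0.0017, 0.1, 0, 0, 0], [-0.18, 0.0017, 0.1133, 0, 0, 0], [-0.18, 0.0017, 0.1167, 0, 0, 0], [-0.18, 0.0017, 0.1167, 0, 0, 0]])

```text
t: 9.02
eef_pos: [0.473, -0.081, 0.1075]
tcp_rot: [0.678, 0.735, -0.0, -0.0]
contact_force: [-0.3, 0.2, 0.4]
opening: -0.0003
grip_force: 0.0
```

>>> step_hand(steps=[[0, 0, 0.0033, 0, 0, 0], [0, 0, 0.0067, 0, 0, 0], [0, 0, 0.0067, 0, 0, 0], [0, 0, 0.0067, 0, 0, 0]])

```text
t: 9.35
eef_pos: [0.4737, -0.0815, 0.104]
tcp_rot: [0.678, 0.735, 0.0, 0.001]
contact_force: [-0.0, -0.3, 1.5]
opening: -0.0002
grip_force: 0.5
```

>>> step_hand(steps=[[0, 0, 0.0033, 0, 0, 0], [0, 0, 0.005, 0, 0, 0], [0, 0, 0.005, 0, 0, 0], [0, 0, 0.005, 0, 0, 0]])

```text
t: 9.68
eef_pos: [0.4736, -0.0816, 0.1006]
tcp_rot: [0.678, 0.735, 0.0, 0.001]
contact_force: [2.1, 0.3, 2.1]
opening: 0.0001
grip_force: 1.3
```

In the tool's units: 0.002 m / 0.6 = 0.0033, 0.001 m / 0.6 = 0.0017.

>>> step_hand(steps=[[0, 0, 0.0017, 0, 0, 0], [0, 0, 0.0033, 0, 0, 0], [0, 0, 0.0033, 0, 0, 0], [0, 0, 0.0033, 0, 0, 0]])

```text
t: 10.02
eef_pos: [0.4734, -0.0816, 0.0983]
tcp_rot: [0.678, 0.735, 0.0, 0.0]
contact_force: [2.2, 0.5, 3.7]
opening: 0.0005
grip_force: 1.8
```

>>> step_hand(steps=[[0, 0, 0.0017, 0, 0, 0], [0, 0, 0.0033, 0, 0, 0], [0, 0, 0.0033, 0, 0, 0], [0, 0, 0.0033, 0, 0, 0]])

```text
t: 10.35
eef_pos: [0.4736, -0.0816, 0.0978]
tcp_rot: [0.678, 0.735, 0.0, 0.001]
contact_force: [-2.8, 1.2, 16.6]
opening: 0.0001
grip_force: 8.3
```

The button has hit its stop (16.6 N, about 6 mm of travel). I'll lift straight up and move away.

In the tool's units: -0.24 m / 0.6 = -0.4, -0.2 m / 0.6 = -0.3333.

>>> step_hand(steps=[[0, 0, -0.0167, 0, 0, 0], [0, 0, -0.0667, 0, 0, 0], [0, 0, -0.1333, 0, 0, 0], [0, 0, -0.2, 0, 0, 0], [-0.0667, 0, -0.2, 0, 0, 0], [-0.1333, 0, -0.2, 0, 0, 0], [-0.2, 0, -0.2, 0, 0, 0], [-0.2667, 0, -0.2, 0, 0, 0], [-0.3333, 0, -0.2, 0, 0, 0], [-0.4, 0, -0.2, 0, 0, 0], [-0.4, 0, -0.2, 0, 0, 0], [-0.4, 0, -0.2, 0, 0, 0], [-0.4, 0, -0.2, 0, 0, 0]])

```text
t: 11.43
eef_pos: [0.492, -0.3201, 0.2155]
tcp_rot: [0.678, 0.735, 0.0, -0.001]
contact_force: [-0.7, 0.4, -0.4]
opening: 0.0
grip_force: 0.0
```

Run:
```python
from h import *
im=np.mean([robot.read_camera("scene").astype(float) for _ in range(4)],0).astype(np.uint8)[180:260,190:380,::-1]
it=np.mean([robot.read_camera("top").astype(float) for _ in range(4)],0).astype(np.uint8)[165:215,220:320,::-1]
c=np.zeros((600,800,3),np.uint8); c[:300,:712]=cv2.resize(im,(712,300),interpolation=cv2.INTER_CUBIC);c[300:,:600]=cv2.resize(it,(600,300),interpolation=cv2.INTER_CUBIC)
cv2.imwrite("pics/s5.png",c)
```

```text
(no output)
```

View pics/s5.png

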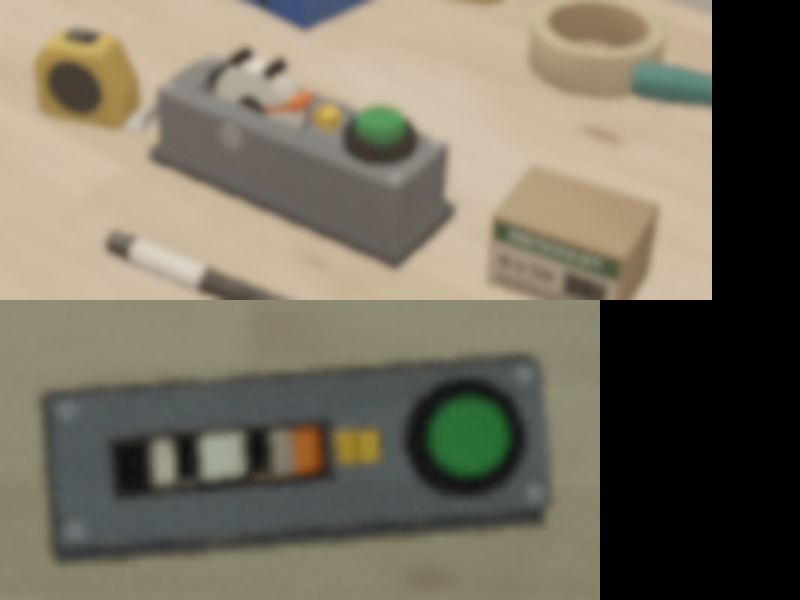

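The orange tooth is at the pointer (307,450 against 340,447), the button is back up, and the counter and the things around it haven't moved.

```bash
python3 -c "
from rig import robot
print(robot.hand_in())"
```

```text
the job is handed in; nothing more can be done
None
```

The orange tooth is at the yellow pointer after one click, the green button was pressed to its stop (16.6 N) and released, the hand is clear with nothing else moved, and the job was handed in at about 12 s; no verdict was returned.

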